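Run a fingertip along the dry-block heater's flip lids

ROBOT

A 7-joint arm with a two-finger parallel gripper is mounted at the origin on the work surface. World frame = base frame: x ahead of the robot, y to its left, z up, the work surface at z = 0. Lengths are in m, angles in rad, forces in N, time in s.
With the tool pointing down it reaches from about 0.425 to 0.875 m from the base axis. Payload 4.7 kg.
Tool frame: the origin (TCP) lies midway between the tips of the shut fingers; the grasp point (between the pads) lies 19 mm behind it; z points along the fingers, x is the direction in which the jaws open and shut, and the axes are right-handed (so a half turn about z gives the same grasp; the last joint's range is limited). The gripper opens to 87 mm and grips with 3 to 60 N. Pads are 19 mm wide; open, the fingers measure 117 mm over their backs; the gripper's body (75 mm by 190 mm) begins 51 mm behind the grasp point.
Start: joints at [-1.118, 0.321, -0.07, 1.45, 0.023, 1.371, -0.057], TCP at [0.276, 0.588, 0.223] pointing down, gripper open.
Joint ranges: [-2.86, 2.86], [-0.3, 2.09], [-1.38, 1.24], [0.06, 2.45], [-1.56, 4.7], [0.09, 2.05], [-2.69, 2.69]. Speed limits (rad/s): [2.57, 2.57, 3.14, 3.14, 3.14, 3.14, 3.14].

INTERFACE

Orientations are given as a rotation vector (axis times angle).
In Python, from bench import get_state, eyes, ticket gives the robot as it stands.
- The arm moves only by the tool carry_out, never from a script. Its argument "motion" is a list of rows, each a list of 2 entries, a list of its own where there are three numbers: the shift along the world's x, y, z in m, then the turn about the world's z in rad. A call has 1 to 20 rows; each row is the pose to reach, as a shift and turn from the pose commanded when the call began; what a row does not reach only later rows make up. A row lasts 1/10 s, in which the tool goes at most 50 mm and 8.59 degrees, less where a joint would pass 70% of its speed; a pose out of reach is approached as far as the arm can. A call with a gripper value outside its range is refused whole. "grip" is the gripper command: -1 is fully open, 1 is shut, values between are in proportion, set as the call begins (left out, the last holds). The fingers move at their own pace and stop on an object; "squeeze" is the grip in N (left out, the last holds). Time passes only in rows, so rows that repeat a pose let the fingers close. It gives the time, the measured TCP pose, the force and the opening at its end, in the units of the state.
- get_state(): the state, without advancing time (a new reading comes with each control period).
- eyes.get_image(name): name is "side" or "top"; returns a dict with "pixels" (384x512x3 uint8, blue, green, red), "mtx" (3x3 intrinsics, pixels), "dist_coeffs" ([k1, k2, p1, p2, k3] as OpenCV has them; the pictures are not rectified), "extrinsics" (4x4, takes a point from camera to world coordinates). Camera axes: x right, y down, z forward; pixel columns grow to the right and rows downward; lengths in m; the calibration is good to about 2 mm. A picture is of the moment at which its call begins. There is no depth.
- ticket.close_job(): hands the job in, once; it reports no verdict.
The state is a dict: "time": time; "joint_positions": joint angles; "qd": joint speeds; "joint_torque": joint torques, N m; "position": TCP position; "tool_rot": TCP orientation; "ft_force": force on the tool from outside, world axes, zero at the start; "torque": the same for the moment, N m; "grip_width": opening from 0.0 (shut) to 1.0 (fully open).
Only numpy, scipy, OpenCV 4.12 (cv2) and the standard library are available. Lean on these libraries where they do the work, as an engineer would, in place of code of your own. Each camera call takes 0.05 s, during which the arm holds its last target. There are 200 camera calls.

TASK

The four flip lids of the dry-block heater stand open: run your fingertips lightly along the row, from the control head to the far end, and push the lids fully shut in that order, one after another. Only push with the fingertips, gently: do not grip or lift anything, do not shove the heater out of its place, and leave the bottle, the marker pen and the petri dish alone.

Things in the scene. Friction and masses are not known exactly. Their poses are not given: they have to be found in the camera images.
- block: Dry-block heater standing loose on the bench, about 2 to 3 kg. Origin: on the bench, under the middle of the row of wells; z up, y along the row towards the control head. Aluminium body 70 mm (x) by 222 mm (y) on a 82 by 234 mm black foot, flat top 45 mm above the bench, with four 28 mm wells at y = +81, +27, -27, -81 mm. The low grey control head (82 by 56 mm, 36 mm high with its dial) adjoins at the +y end, from y = +114 to +170 mm. Each well has a black flip lid.
- lid1 (a joint): Hinge of lid 1 (1 is next to the control head, 4 is the far end of the row), rad: 0 = shut flat on the block, about 1.6 = standing upright, at most 1.9. Lid: black plastic plate 50 mm (block x) by 36 mm (from hinge to free edge) by 4 mm thick, 20 g. The hinge is slightly stiff: the lid stays at whatever angle it is left, and needs about 0.4 N at its free edge to turn; it has no catch.
- lid1_hinge (a point): Middle of the hinge line of lid 1, fixed on the block: parallel to block x, on the control-head side of the well (18 mm towards +y from the well's centre), 47.5 mm above the bench. The shut lid's upper face is 2 mm above this height. The lid swings over towards the far end (block -y) to shut.
- lid1_edge (a point): Middle of the free edge of lid 1, half-way through its thickness; 36 mm from the hinge line. It moves with the lid.
- lid2 (a joint): Hinge of lid 2 (1 is next to the control head, 4 is the far end of the row), rad: 0 = shut flat on the block, about 1.6 = standing upright, at most 1.9. Lid: black plastic plate 50 mm (block x) by 36 mm (from hinge to free edge) by 4 mm thick, 20 g. The hinge is slightly stiff: the lid stays at whatever angle it is left, and needs about 0.4 N at its free edge to turn; it has no catch.
- lid2_hinge (a point): Middle of the hinge line of lid 2, fixed on the block: parallel to block x, on the control-head side of the well (18 mm towards +y from the well's centre), 47.5 mm above the bench. The shut lid's upper face is 2 mm above this height. The lid swings over towards the far end (block -y) to shut.
- lid2_edge (a point): Middle of the free edge of lid 2, half-way through its thickness; 36 mm from the hinge line. It moves with the lid.
- lid3 (a joint): Hinge of lid 3 (1 is next to the control head, 4 is the far end of the row), rad: 0 = shut flat on the block, about 1.6 = standing upright, at most 1.9. Lid: black plastic plate 50 mm (block x) by 36 mm (from hinge to free edge) by 4 mm thick, 20 g. The hinge is slightly stiff: the lid stays at whatever angle it is left, and needs about 0.4 N at its free edge to turn; it has no catch.
- lid3_hinge (a point): Middle of the hinge line of lid 3, fixed on the block: parallel to block x, on the control-head side of the well (18 mm towards +y from the well's centre), 47.5 mm above the bench. The shut lid's upper face is 2 mm above this height. The lid swings over towards the far end (block -y) to shut.
- lid3_edge (a point): Middle of the free edge of lid 3, half-way through its thickness; 36 mm from the hinge line. It moves with the lid.
- lid4 (a joint): Hinge of lid 4 (1 is next to the control head, 4 is the far end of the row), rad: 0 = shut flat on the block, about 1.6 = standing upright, at most 1.9. Lid: black plastic plate 50 mm (block x) by 36 mm (from hinge to free edge) by 4 mm thick, 20 g. The hinge is slightly stiff: the lid stays at whatever angle it is left, and needs about 0.4 N at its free edge to turn; it has no catch.
- lid4_hinge (a point): Middle of the hinge line of lid 4, fixed on the block: parallel to block x, on the control-head side of the well (18 mm towards +y from the well's centre), 47.5 mm above the bench. The shut lid's upper face is 2 mm above this height. The lid swings over towards the far end (block -y) to shut.
- lid4_edge (a point): Middle of the free edge of lid 4, half-way through its thickness; 36 mm from the hinge line. It moves with the lid.
- bottle: Clear capped sample bottle, 62 mm diameter, 160 mm tall, loose, upright; origin at the centre of its underside. To be left alone.
- marker: White marker pen with blue cap, 130 mm long, 17 mm thick, loose, lying on the bench; origin under its middle, x along it. To be left alone.
- dish: Clear shut petri dish, 92 mm diameter, 16 mm high, loose, flat; origin at the centre of its underside. To be left alone.

How it is judged:
On the way, in this order (a step that is already met when the one before it is completed fails the run):
1. lid 1 is shut, the lids after it not yet (value of joint lid1 below 0.08 rad and value of joint each of lid2, lid3, lid4 above 0.1 rad), for 0.05 s.
2. lid 2 is shut, the lids after it not yet (value of joint lid2 below 0.08 rad and value of joint each of lid3, lid4 above 0.1 rad), for 0.05 s.
3. lid 3 is shut, the lids after it not yet (value of joint lid3 below 0.08 rad and value of joint lid4 above 0.1 rad), for 0.05 s.
4. lid 4 is shut (value of joint lid4 below 0.08 rad), for 0.05 s.
At the end, for the whole second after the job is handed in: All four lids are shut to within 0.08 rad (3 mm at the free edge), closed in order from the control head; the heater is within 30 mm of where it stood, flat and at rest; bottle, marker and dish within 20 mm of where they were and the bottle upright (value of joint each of lid1, lid2, lid3, lid4 below 0.08 rad and distance of block from where it was at the start of the episode below 0.03 m and angle between block's own z axis and vertical below 0.05 rad and linear speed of block below 0.02 m/s and distance of each of bottle, marker, dish from where it was at the start of the episode below 0.02 m and angle between bottle's own z axis and vertical below 0.1 rad); the robot touches nothing.
It fails at once if the heater is shoved more than 30 mm out of its place (distance of block from where it was at the start of the episode above 0.03 m).
It fails at once if the heater is lifted or tipped (height (world z) of block above 0.01 m or angle between block's own z axis and vertical above 0.12 rad).
It fails at once if the lids or heater are pressed or gripped with more than 35 N (contact force between the fingers and block above 35 N).
It fails at once if the bottle, marker pen or petri dish is moved more than 20 mm or knocked over (distance of any of bottle, marker, dish from where it was at the start of the episode above 0.02 m or angle between bottle's own z axis and vertical above 0.3 rad).
It also fails if it takes over 48 s, if anything falls off the work surface, if the arm or the gripper's body presses on something with over 40 N, if the wrist force passes 120 N, or if a joint passes its speed limit or range.

## Working session

There is one attempt and no reset: what is moved stays moved. The work goes in short steps, Python scripts to look and compute and a tool call to move; the robot and the scene stay as the last step left them, time stands still between calls to the robot, and variables do not carry over. Pictures are saved under pics/ and viewed, about 8 in all and at most 12, crops included, and the job is handed in when it is done.

Besides the shell and the picture viewer there is one more tool, called after "Request:" as name([rows], argument=value, ...), one row to a line, values as JSON. carry_out: Moves the arm, as the interface text tells. Its arguments: {"type":"object","properties":{"motion":{"type":"array","items":{"type":"array"}},"grip":{"type":"number"},"squeeze":{"type":"number"}},"required":["motion"]}

```bash
mkdir -p pics
cat > h.py <<'E'
import numpy as np, cv2
from bench import get_state, eyes, ticket
def snap(n,tag):
    im=eyes.get_image(n); cv2.imwrite(f'pics/{tag}.png',im['pixels']); 
    np.savez(f'pics/{tag}.npz',**{k:np.array(v) for k,v in im.items()}); return im
def load(tag): return dict(np.load(f'pics/{tag}.npz'))
def ray(im,uv,z):
    p=cv2.undistortPoints(np.array(uv,float).reshape(-1,1,2),im['mtx'],im['dist_coeffs']).reshape(-1,2)
    d=np.c_[p,np.ones(len(p))]@im['extrinsics'][:3,:3].T; c=im['extrinsics'][:3,3]
    return c+d*((z-c[2])/d[:,2])[:,None]
def proj(im,P):
    T=np.linalg.inv(im['extrinsics']); 
    return cv2.projectPoints(np.array(P,float).reshape(-1,1,3),cv2.Rodrigues(T[:3,:3])[0],T[:3,3],im['mtx'],im['dist_coeffs'])[0].reshape(-1,2)
E
python3 - <<'E'
from h import *
for n in('top','side'):
    im=snap(n,n+'0'); print(n,im['extrinsics'].round(3).tolist(),im['mtx'].round(1).tolist())
print(get_state())
E
```

```text
top [[0.014, -0.992, 0.122, 0.468], [-1.0, -0.017, -0.021, -0.007], [0.023, -0.121, -0.992, 1.074], [0.0, 0.0, 0.0, 1.0]] [[469.5, 0.0, 246.4], [0.0, 469.5, 196.2], [0.0, 0.0, 1.0]]
side [[-0.996, -0.026, 0.081, 0.512], [-0.082, 0.544, -0.835, 0.734], [-0.023, -0.839, -0.544, 0.558], [0.0, 0.0, 0.0, 1.0]] [[353.9, 0.0, 256.5], [0.0, 353.9, 194.3], [0.0, 0.0, 1.0]]
{'time': 0.1, 'joint_positions': array([-1.11789219,  0.32174171, -0.07009011,  1.45157451,  0.02262966,
        1.37080792, -0.05688244]), 'qd': array([-0.00137459, -0.00159013, -0.00114293, -0.00242316, -0.00161739,
       -0.00145814,  0.00032235]), 'joint_torque': array([-7.21176220e-04, -4.92567694e+01, -4.06101784e-01, -3.13401532e+01,
       -6.41737296e-02,  3.93675151e-02,  6.34934077e-05]), 'position': array([0.27599209, 0.58793478, 0.2215648 ]), 'tool_rot': array([ 2.65075302e+00,  1.68421970e+00, -2.20373037e-03]), 'ft_force': array([ 0.06172753, -0.05731787, -0.48902042]), 'torque': array([-0.0218849 , -0.03014031, -0.00745287]), 'grip_width': 0.9987860559686952}
```

View pics/top0.png

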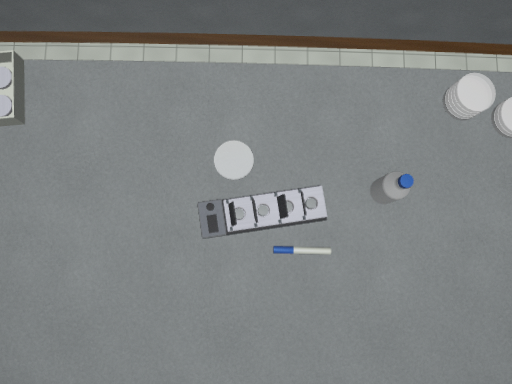

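View pics/side0.png

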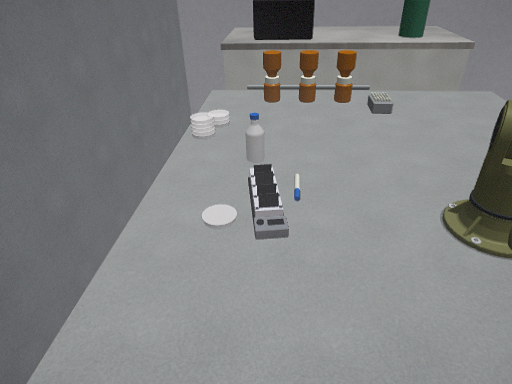

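The top view shows the heater at about (212..326, 188..237), with the control head at left (212,218). The dish is at (234,160), the pen at (302,250) and the bottle at (400,185). The lids stand open to differing degrees, so I'll enlarge both views and measure the block.

Run:
```python
from h import *
t=load('top0'); s=load('side0')
a=cv2.resize(t['pixels'][180:245,190:335],None,fx=5,fy=5,interpolation=cv2.INTER_CUBIC)
b=cv2.resize(s['pixels'][155:245,225:315],None,fx=5.5,fy=5.5,interpolation=cv2.INTER_CUBIC)[:,:]
c=np.zeros((600,800,3),np.uint8)
cv2.imwrite('pics/cropA.png',a); cv2.imwrite('pics/cropB.png',b)
g=cv2.cvtColor(t['pixels'],cv2.COLOR_BGR2GRAY)
m=np.zeros_like(g); m[180:245,215:335]=(g[180:245,215:335]>120)*255
pts=np.argwhere(m>0)[:,::-1].astype(float)
W=ray(t,pts,.045)[:,:2]; r=cv2.minAreaRect((W*1000).astype(np.float32)); print(len(pts),r,cv2.boxPoints(r).round(1).tolist())
for nm,p,z in(('dish',(234,160),.016),('pen',(302,250),.01),('penL',(274,250),.01),('penR',(330,251),.01),('bottlecap',(406,181),.16)): print(nm,ray(t,p,z).round(3))
```

```text
6662 ((560.3997192382812, -93.20199584960938), (142.2609100341797, 265.28094482421875), 1.02812922000885) [[486.8999938964844, 38.099998474121094], [491.70001220703125, -227.10000610351562], [633.9000244140625, -224.5], [629.0999755859375, 40.70000076293945]]
dish [[ 0.681 -0.     0.016]]
pen [[ 0.478 -0.158  0.01 ]]
penL [[ 0.477 -0.094  0.01 ]]
penR [[ 0.476 -0.222  0.01 ]]
bottlecap [[ 0.616 -0.346  0.16 ]]
```

View pics/cropA.png

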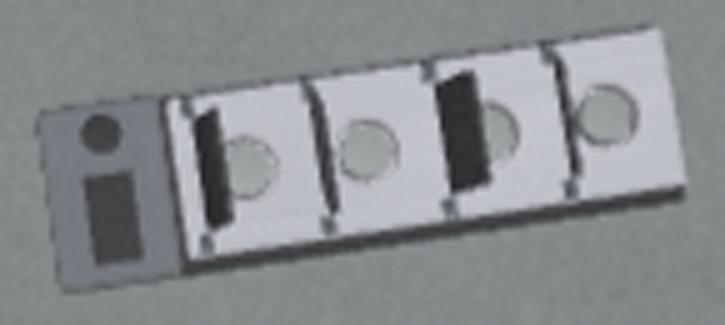

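View pics/cropB.png

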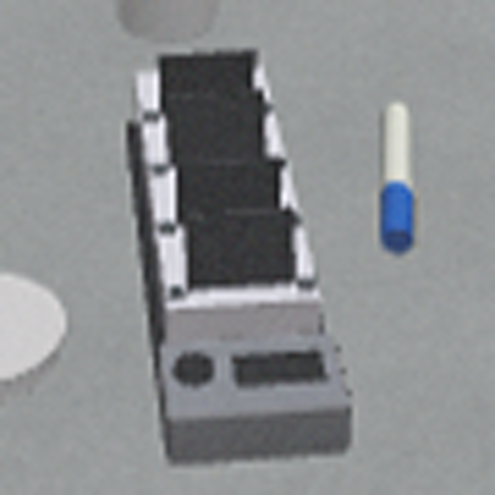

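The enlarged top view shows hinge pin pairs at crop (187,105)/(207,242), (308,88)/(328,222), (430,70)/(450,205) and (547,53)/(571,187). Lids 1 and 3 lean over the most. Lids 2 and 4 are near upright, with the camera perspective adding to this.

Run:
```python
from h import *
t=load('top0')
f=lambda L:np.array(L)/5.+[190,180]-.4
H=f([(187,105),(207,242),(308,88),(328,222),(430,70),(450,205),(547,53),(571,187)])
P=ray(t,H,.0475)[:,:2]; mid=(P[0::2]+P[1::2])/2; print('pins',(P*1e3).round(0).tolist()); print('mid',(mid*1e3).round(1).tolist(), 'spacing',np.linalg.norm(np.diff(mid,axis=0),axis=1).round(4))
d=mid[0]-mid[3]; print('row dir yaw of y axis',np.arctan2(-d[0],d[1]))
g=cv2.cvtColor(t['pixels'],cv2.COLOR_BGR2GRAY); print('bench grey',g[250,200],'alu',g[210,250])
th=(int(g[210,250])+int(g[250,200]))//2
m=np.zeros_like(g); m[180:245,215:335]=(g[180:245,215:335]>th)*255
c=max(cv2.findContours(m,0,2)[0],key=cv2.contourArea)[:,0]
r=cv2.minAreaRect((ray(t,c,.045)[:,:2]*1000).astype(np.float32)); print(r)
# lid free edges: assume on line z with radius 36 from hinge
y=d/np.linalg.norm(d)
E_=f([(212,168),(333,0),(490,128),(577,0)])
cam=t['extrinsics'][:3,3]
for i,(a,b) in enumerate([((213,108),(233,222)),((312,82),(337,210)),((472,72),(490,183)),((557,58),(579,178))]):
    e=(f([a])+f([b]))/2
    best=[]
    for th in np.arange(0,1.9,.02):
        q=ray(t,e,.0475+.036*np.sin(th))[0,:2]; s=-(q-mid[i])@y
        best.append((abs(s-.036*np.cos(th)),th))
    print(i+1,sorted(best)[:3])
```

```text
pins [[583.0, 13.0], [523.0, 3.0], [592.0, -40.0], [533.0, -49.0], [601.0, -94.0], [541.0, -103.0], [609.0, -146.0], [550.0, -156.0]]
mid [[553.3, 8.3], [562.3, -44.7], [570.9, -98.4], [579.5, -151.0]] spacing [0.0537 0.0543 0.0533]
row dir yaw of y axis 0.16309090175882124
bench grey 132 alu 190
((565.6215209960938, -73.94681549072266), (68.52230834960938, 50.58292007446289), 9.088223457336426)
1 [(np.float64(0.00021250377690043738), np.float64(1.24)), (np.float64(0.0004684904804257827), np.float64(1.26)), (np.float64(0.000888685355325514), np.float64(1.22))]
2 [(np.float64(0.00035010731943885634), np.float64(1.52)), (np.float64(0.0003676924001151981), np.float64(1.54)), (np.float64(0.001066397617613459), np.float64(1.5))]
3 [(np.float64(0.00021253126240411424), np.float64(1.16)), (np.float64(0.00040881731534150693), np.float64(1.1400000000000001)), (np.float64(0.0008412384599387271), np.float64(1.18))]
4 [(np.float64(0.0001213874702493806), np.float64(1.62)), (np.float64(0.0006025513517042263), np.float64(1.6)), (np.float64(0.0008469135997947862), np.float64(1.6400000000000001))]
```

Hinge spacing comes out at 53–54 mm (54 expected), and the row heading agrees between the pins (0.163) and the rectangle (9.1°). The hinge 1 middle is about (0.553, 0.008), the push direction is u = (0.162, -0.987), and the lids are at about 1.24, 1.53, 1.16 and 1.62 rad. I'll move above and behind lid 1 with the fingers shut and the jaw axis along block x.

Request:
carry_out([
  [[0.014,-0.028,-0.002],-0.05],
  [[0.028,-0.056,-0.004],-0.1],
  [[0.042,-0.084,-0.006],-0.15],
  [[0.056,-0.112,-0.008],-0.2],
  [[0.07,-0.14,-0.01],-0.25],
  [[0.084,-0.168,-0.015],-0.3],
  [[0.098,-0.196,-0.02],-0.35],
  [[0.112,-0.224,-0.025],-0.4],
  [[0.126,-0.252,-0.03],-0.45],
  [[0.14,-0.28,-0.035],-0.5],
  [[0.154,-0.308,-0.04],-0.55],
  [[0.168,-0.336,-0.045],-0.6],
  [[0.182,-0.364,-0.05],-0.65],
  [[0.196,-0.392,-0.055],-0.7],
  [[0.21,-0.42,-0.06],-0.75],
  [[0.224,-0.448,-0.065],-0.8],
  [[0.238,-0.476,-0.07],-0.85],
  [[0.252,-0.51,-0.073],-0.9],
  [[0.266,-0.54,-0.073],-0.95],
  [[0.273,-0.555,-0.073],-0.97],
], grip=1, squeeze=10)

```text
time: 2.1
position: [0.5497, 0.0294, 0.1493]
tool_rot: [3.131, 0.245, -0.0]
ft_force: [-0.0, 0.2, -0.3]
grip_width: 0.003
```

Request:
carry_out([
  [[0,0.003,-0.03],0],
  [[0,0.003,-0.06],0],
  [[0,0.003,-0.076],0],
  [[0,0.003,-0.077],0],
  [[0,0.003,-0.077],0],
])

```text
time: 2.6
position: [0.5491, 0.0369, 0.0727]
tool_rot: [-3.131, -0.255, 0.001]
ft_force: [0.3, 0.1, -0.1]
grip_width: 0.003
```

Run:
```python
from h import *
t=snap('top','t1'); s=snap('side','s1'); st=get_state(); print(st['position'],st['ft_force'])
a=cv2.resize(t['pixels'][165:245,180:335],None,fx=4,fy=4,interpolation=cv2.INTER_CUBIC)
b=cv2.resize(s['pixels'][120:245,225:345],None,fx=4,fy=4,interpolation=cv2.INTER_CUBIC)[:, :]
b=cv2.resize(b,(270,281)); 
cv2.imwrite('pics/c1.png',cv2.resize(s['pixels'][120:245,215:345],None,fx=4.5,fy=4.5,interpolation=cv2.INTER_CUBIC))
```

```text
[0.55011375 0.03684191 0.07384438] [ 0.45508527 -0.43103449 -0.11674359]
```

View pics/c1.png

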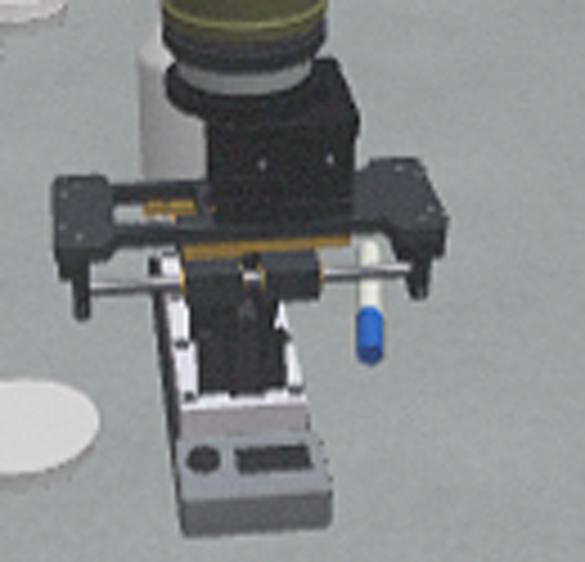

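The side crop shows the shut fingers centred across the row (about x=245) just behind lid 1, clear of the other objects. Pushing lid 1 over in a descending arc.

Request:
carry_out([
  [[0.001,-0.008,0],0],
  [[0.003,-0.016,0],0],
  [[0.004,-0.023,0],0],
  [[0.0045,-0.028,-0.001],0],
  [[0.005,-0.033,-0.004],0],
  [[0.006,-0.038,-0.008],0],
  [[0.007,-0.042,-0.013],0],
  [[0.008,-0.046,-0.017],0],
  [[0.008,-0.049,-0.019],0],
  [[0.008,-0.049,-0.02],0],
  [[0.008,-0.049,-0.02],0],
])

```text
time: 3.8
position: [0.557, -0.0126, 0.0523]
tool_rot: [3.131, 0.254, -0.001]
ft_force: [-0.0, 0.2, -0.0]
grip_width: 0.001
```

Now I'll press down gently in 1 mm steps.

Request:
carry_out([
  [[0,0,-0.001],0],
  [[0,0,-0.002],0],
  [[0,0,-0.002],0],
])

```text
time: 4.1
position: [0.5572, -0.0124, 0.0506]
tool_rot: [3.131, 0.255, 0.0]
ft_force: [-0.1, -0.6, 0.4]
grip_width: 0.006
```

Request:
carry_out([
  [[0,0,-0.001],0],
  [[0,0,-0.0015],0],
  [[0,0,-0.0015],0],
])

```text
time: 4.4
position: [0.5573, -0.0124, 0.0499]
tool_rot: [-3.131, -0.254, -0.0]
ft_force: [-3.2, 0.2, 5.7]
grip_width: 0.004
```

Contact at z ≈ 0.050 with 5.7 N, as expected for a shut lid (upper face at 0.0495). Moving on to lid 2.

Request:
carry_out([
  [[0,0,0.012],0],
  [[0,0,0.023],0],
  [[0.0015,-0.01,0.023],0],
  [[0.003,-0.02,0.023],0],
  [[0.0045,-0.028,0.023],0],
  [[0.0055,-0.033,0.022],0],
  [[0.006,-0.038,0.019],0],
  [[0.007,-0.043,0.015],0],
  [[0.0075,-0.047,0.01],0],
  [[0.008,-0.05,0.006],0],
  [[0.0087,-0.0535,0.003],0],
  [[0.0087,-0.0535,0.001],0],
  [[0.0087,-0.0535,0.001],0],
])

```text
time: 5.7
position: [0.5659, -0.0665, 0.0501]
tool_rot: [3.131, 0.254, 0.0]
ft_force: [-0.5, 0.0, -1.2]
grip_width: 0.008
```

Request:
carry_out([
  [[0,0,-0.0005],0],
  [[0,0,-0.001],0],
  [[0,0,-0.001],0],
])

```text
time: 6.0
position: [0.566, -0.0663, 0.0499]
tool_rot: [3.131, 0.254, 0.001]
ft_force: [-2.5, 0.0, 6.6]
grip_width: 0.007
```

Run:
```python
from h import *
s=snap('side','s2'); t=snap('top','t2')
cv2.imwrite('pics/c2.png',cv2.resize(s['pixels'][120:245,215:345],None,fx=4.5,fy=4.5,interpolation=cv2.INTER_CUBIC))
```

```text
(no output)
```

View pics/c2.png

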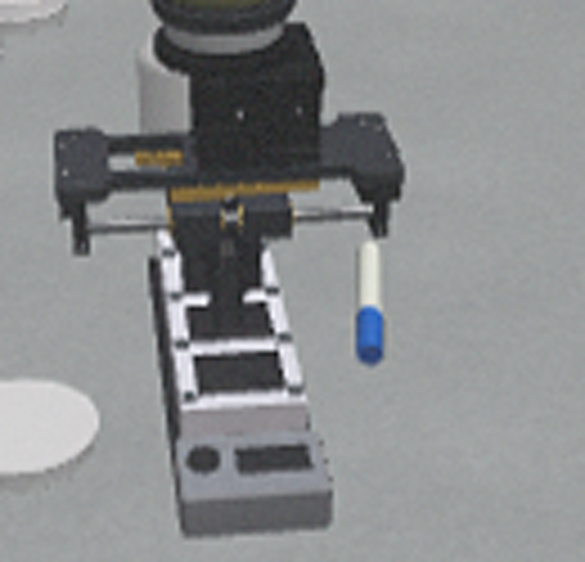

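The picture shows lids 1 (240,372) and 2 (230,320) flat, lid 3 still standing, and the heater, pen and dish unmoved. Doing the same for lid 3.

Request:
carry_out([
  [[0,0,0.012],0],
  [[0,0,0.023],0],
  [[0.0015,-0.01,0.023],0],
  [[0.003,-0.02,0.023],0],
  [[0.0045,-0.028,0.023],0],
  [[0.0055,-0.033,0.022],0],
  [[0.006,-0.038,0.019],0],
  [[0.007,-0.043,0.015],0],
  [[0.0075,-0.047,0.01],0],
  [[0.008,-0.05,0.006],0],
  [[0.0087,-0.0535,0.003],0],
  [[0.0087,-0.0535,0.001],0],
  [[0.0087,-0.0535,0.001],0],
])

```text
time: 7.4
position: [0.5746, -0.12, 0.0501]
tool_rot: [3.131, 0.254, 0.0]
ft_force: [-0.4, 0.2, -0.0]
grip_width: 0.007
```

Request:
carry_out([
  [[0,0,-0.0005],0],
  [[0,0,-0.001],0],
  [[0,0,-0.001],0],
])

```text
time: 7.7
position: [0.5748, -0.1197, 0.0499]
tool_rot: [3.131, 0.254, 0.001]
ft_force: [-1.9, -0.4, 6.2]
grip_width: 0.006
```

Contact is the same as for the first two lids. Now lid 4.

Request:
carry_out([
  [[0,0,0.012],0],
  [[0,0,0.023],0],
  [[0.0015,-0.01,0.023],0],
  [[0.003,-0.02,0.023],0],
  [[0.0045,-0.028,0.023],0],
  [[0.0055,-0.033,0.022],0],
  [[0.006,-0.038,0.019],0],
  [[0.007,-0.043,0.015],0],
  [[0.0075,-0.047,0.01],0],
  [[0.008,-0.05,0.006],0],
  [[0.0087,-0.0535,0.003],0],
  [[0.0087,-0.0535,0.001],0],
  [[0.0087,-0.0535,0.001],0],
])

```text
time: 9.0
position: [0.5833, -0.1735, 0.0501]
tool_rot: [3.131, 0.254, 0.0]
ft_force: [-0.0, -0.3, 0.1]
grip_width: 0.003
```

Request:
carry_out([
  [[0,0,-0.0005],0],
  [[0,0,-0.001],0],
  [[0,0,-0.001],0],
])

```text
time: 9.3
position: [0.5834, -0.1733, 0.0499]
tool_rot: [3.131, 0.254, 0.001]
ft_force: [-1.8, -0.4, 5.8]
grip_width: 0.003
```

Request:
carry_out([
  [[0,0,0.01],0],
  [[0,0,0.04],0],
  [[0,0,0.08],0],
  [[0,0.02,0.12],0],
  [[-0.01,0.06,0.14],0],
  [[-0.02,0.1,0.15],0],
  [[-0.03,0.145,0.15],0],
  [[-0.04,0.19,0.15],0],
  [[-0.05,0.235,0.15],0],
  [[-0.06,0.28,0.15],0],
  [[-0.06,0.325,0.15],0],
  [[-0.06,0.37,0.15],0],
  [[-0.06,0.415,0.15],0],
  [[-0.06,0.45,0.15],0],
  [[-0.06,0.45,0.15],0],
])

```text
time: 10.8
position: [0.521, 0.2843, 0.1989]
tool_rot: [-3.127, -0.269, 0.001]
ft_force: [0.2, 0.1, -0.6]
grip_width: 0.006
```

Run:
```python
from h import *
s=snap('side','s3'); t=snap('top','t3')
a=cv2.resize(t['pixels'][145:265,190:430],None,fx=3,fy=3,interpolation=cv2.INTER_CUBIC)[:300*2]
cv2.imwrite('pics/c3.png',cv2.resize(s['pixels'][150:245,200:320],None,fx=5,fy=5,interpolation=cv2.INTER_CUBIC)); cv2.imwrite('pics/c4.png',a)
```

```text
(no output)
```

View pics/c3.png

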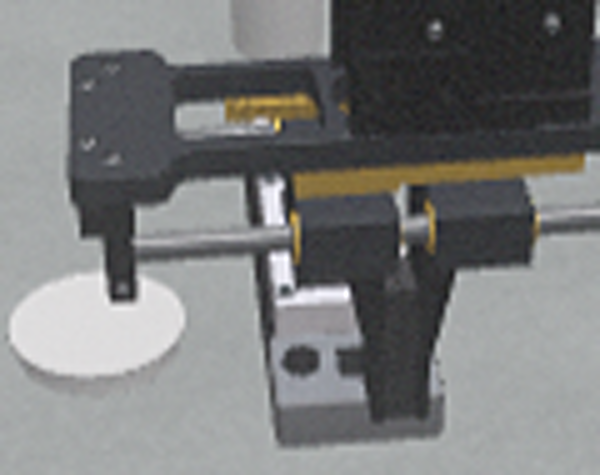

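View pics/c4.png

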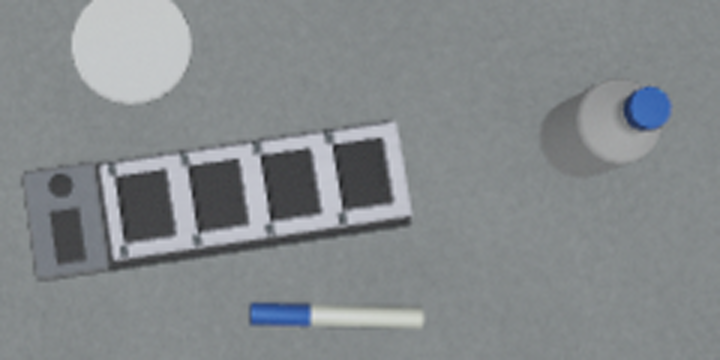

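The top view shows all four lids flat at crop x ≈ 147, 219, 291 and 363, evenly spaced and of equal size. The bottle, pen and dish appear undisturbed and the arm is clear. One quick numeric check, then I'll hand in.

Run:
```python
from h import *
a,b=load('top0')['pixels'],load('t3')['pixels']
G=lambda x:np.float32(cv2.cvtColor(x,cv2.COLOR_BGR2GRAY))
for n,(r0,r1,c0,c1) in dict(head=(195,240,195,223),dish=(138,182,210,258),pen=(240,260,268,336),bottle=(165,205,370,420)).items():
    print(n,cv2.phaseCorrelate(G(a)[r0:r1,c0:c1].copy(),G(b)[r0:r1,c0:c1].copy())[0])
print(get_state()['qd'].round(3)); ticket.close_job()
```

```text
head (0.09619297258590365, 0.5032515474336812)
dish (-0.004970552534473427, 0.4232327799305331)
pen (0.049571773411351217, 0.03485321945932007)
bottle (0.00185301176757946, 0.005649557259385318)
[ 0.028 -0.016  0.039  0.015  0.01   0.001  0.001]
the job is handed in; nothing more can be done
```

I pushed the four lids shut in order, from the control head to the far end, using the closed fingertips in a descending arc and a light press on each. The job is handed in at about 11 s of the 48 s; no verdict was reported.

- **Lids:** each press met the lid at a height of about 0.050 m with 6–7 N, which fits a shut lid (upper face at 0.0495 m). The final top view shows all four flat and evenly spaced. I did not measure the lid angles directly.
- **Heater and loose objects:** comparing the first and last top views, the control head, dish, pen and bottle shifted by 0.5 pixel or less, roughly 1 mm. The bottle is upright.
- **Arm:** it was lifted clear and touching nothing, with only small residual joint speeds (up to 0.04 rad/s) at hand-in.

No check failed. The last side view was partly blocked by the gripper, so I relied on the top view and the press forces for lids 3 and 4.

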